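Check board-to-heat-sink spacing with a taper gauge

TASK

Check the spacing of the card standing upright in the stand: draw the taper gauge (the steel wedge with the rectangular block grip) up out of the gauge rack and slide it, upright and square, point down between the circuit board and its heat sink, near the middle of their top edges, until it just drags snugly against both - gently, without prying the heat sink off its seats. Finish still holding the gauge steady at that depth, so that the reading can be taken, and leave the other gauges and everything else on the bench where they are.

Things in the scene. Friction and masses are not known exactly. Their poses are not given: they have to be found in the camera images.
- gauge: taper gauge, about 110 g: steel wedge blade, point down in a rack slot, block grip on top. Origin: centre of its point; z up to the grip, y thickness, x width. Blade 90 mm long, 20 mm wide, both faces alike: 2 mm thick at the point growing evenly to 11 mm under the grip (0.1 mm per mm). Grip: dark rectangular block 14 mm thick (y), 30 mm wide (x), 50 mm tall, 90 to 140 mm above the origin
- rack: gauge rack, fixed, 64 (x) x 186 (y) x 107 mm tall, origin centre of underside. Two level slotted plates between end walls, tops at 107 and 51 mm. Three slots at y = -55, 0, +55 mm: 24 (x) x 13 mm (y) in the top plate, 24 x 9 mm in the lower. Each holds one gauge, its width along x; which stands where varies. The taper gauge's grip rests on the top plate
- leaf: straight feeler leaf 16 x 3 mm with a shoulder bar and a round disc grip (32 mm across), top 126 mm above its origin at its foot; stands in another slot of the rack. Leave it there.
- plug: round plug gauge with a knurled round handle 20 mm in diameter, top 124 mm above its origin; stands in the remaining slot. Leave it there.
- board: circuit board upright on its long edge in a fixed stand (base 210 x 100 x 12 mm): 170 mm long (x), 111 mm tall (z), 2.4 mm thick. Origin: middle of its lower edge (12 mm above the bench) on the heat sink's side; y is normal, to the heat sink. It stands loosely: board and heat sink rock together up to 3 mm at the top under a light push (0.7 N per mm), so the gap follows the gauge
- board_edge (a point): middle of the board's top edge, 123 mm above the bench, on the face towards the heat sink; x along the edge, y across the gap, z up. The gap's mouth lies between here and sink_edge. A chip 3.5 mm proud of this face begins 61 mm below the edge: the gauge never needs to go so deep
- heatsink: finned aluminium heat sink parallel to the board: base plate 112 mm long, 88 mm tall, 4 mm thick, 26 mm with its fins. Origin 111 mm below sink_edge; y points away from the board. The gap to the board is 4.8 to 6.4 mm, different each time; 6 mm spacers cross it 49 mm either side of the middle, 11 mm below the top edge
- sink_edge (a point): middle of the top edge of the heat sink's base plate, on the face towards the board, level with the board's top edge.
- sink_lift (a joint): how far the heat sink is pushed off its seats away from the board against its screw springs, in m: 0 seated, 0.004 at most. It begins to lift at about 2 N and takes about 8 N more per mm, so 1 mm of gauge travel past the snug point adds about 0.8 N on each plate
- tape: roll of tape lying flat, 76 mm across, 18 mm tall (origin at its underside). Bystander.
- small_sink: small finned heat sink, 45 x 45 x 23 mm, lying on the bench (origin at its underside). Bystander.
- driver: screwdriver lying on the bench. Bystander.
- bottle: white plastic bottle, 52 mm across, 130 mm tall. Bystander.
- marker: black marker pen lying on the bench, 125 mm long. Bystander.
- mouse: computer mouse, 100 x 60 x 22 mm. Bystander.
- spare_board: spare circuit board lying flat, 150 x 110 mm. Bystander.
Not all that is in view belongs to the job. What is shaped like the gauge but brown or pink is not meant.

How it is judged:
On the way, in this order (a step that is already met when the one before it is completed fails the run):
1. the taper gauge is held and drawn clear of the rack (height (world z) of gauge above 0.11 m and contact force between the fingers and gauge above 1 N), for 0.1 s.
2. the gauge's point is in the gap, at least 10 mm below the top edges and within 30 mm of their middle (z of gauge in the frame of board_edge below -0.01 m and x of gauge in the frame of board_edge between -0.03 and 0.03 m and y of gauge in the frame of board_edge between -0.0005 and 0.009 m), for 0.1 s.
At the end, for the whole second after the job is handed in: Gauge still and held in the fingers, upright within 6 and square within 9 degrees, point 20 to 60 mm below the top edges and within 30 mm of their middle, pressing board and heat sink with 0.8 to 16 N each; heat sink lifted less than 1.5 mm (contact force between the fingers and gauge above 2 N and contact force between gauge and board between 0.8 and 16 N and contact force between gauge and heatsink between 0.8 and 16 N and value of joint sink_lift below 0.0015 m and x of gauge in the frame of board_edge between -0.03 and 0.03 m and y of gauge in the frame of board_edge between -0.0005 and 0.009 m and z of gauge in the frame of board_edge between -0.06 and -0.02 m and angle between gauge's own z axis and vertical below 0.1 rad and angle between the y axis of gauge and the y axis of board, either way round below 0.15 rad and linear speed of gauge below 0.01 m/s); the arm keeps its last pose, push and grip.
It fails at once if the heat sink is pried more than 2.5 mm off its seats (value of joint sink_lift above 0.0025 m).
It fails at once if the feeler leaf or the plug gauge is moved more than 25 mm (distance of any of leaf, plug from where it was at the start of the episode above 0.025 m).
It fails at once if another thing on the bench is moved more than 25 mm (distance of any of driver, tape, small_sink, bottle, marker, mouse, spare_board from where it was at the start of the episode above 0.025 m).
It also fails if it takes over 48 s, if anything falls off the work surface, if the arm or the gripper's body presses on something with over 40 N, if the wrist force passes 120 N, or if a joint passes its speed limit or range.

ROBOT

A 7-joint arm with a two-finger parallel gripper is mounted at the origin on the work surface. World frame = base frame: x ahead of the robot, y to its left, z up, the work surface at z = 0. Lengths are in m, angles in rad, forces in N, time in s.
With the tool pointing down it reaches from about 0.4 to 0.85 m from the base axis. Payload 10.4 kg.
Tool frame: the origin (TCP) lies at the very end of the fingers, on their centre line; the grasp point (between the pads) lies 19 mm behind it; x points along the fingers, z is the direction in which the jaws open and shut, and the axes are right-handed (so a half turn about x gives the same grasp; the last joint's range is limited). The gripper opens to 85 mm and grips with 20 to 120 N. Pads are 22 mm wide; open, the fingers measure 114 mm over their backs; the gripper's body (76 mm by 85 mm) begins 54 mm behind the grasp point. The pads swing forward as they close: fully open they stand 13 mm farther back than shut.
Start: joints at [-1.216, 0.332, -0.065, 1.46, 0.022, 1.35, -0.088], TCP at [0.231, 0.581, 0.231] pointing down, gripper open.
Joint ranges: [-2.6, 2.6], [-0.5, 2.12], [-1.47, 1.34], [0.16, 2.42], [-1.27, 4.41], [0.06, 2.06], [-2.6, 2.6]. Speed limits (rad/s): [2.22, 2.22, 2.79, 2.79, 3.14, 3.14, 3.14].

INTERFACE

Orientations are given as a unit quaternion [x, y, z, w].
In Python, from workcell import telemetry, viewer, manip, spot_in, mark_of gives the robot as it stands. The module is installed in compiled form; this text tells all that it offers.
- The arm moves only by the shell command python3 -m crank 'ROWS' [FORCE]. ROWS is JSON, a list of rows, each a list of 3 entries, a list of its own where there are three numbers: the closure, from 0 (fully open) to 1 (shut), then the shift along the world's x, y, z in cm, then the turn, a rotation vector about the world's x, y, z in rad. A call has 1 to 12 rows; each row shifts and turns the commanded pose from where the row before left it; what a row does not reach is not made up. A row lasts 1/12 s, in which the tool goes at most 41.7 mm and 7.16 degrees, less where a joint would pass 70% of its speed; a pose out of reach is approached as far as the arm can. A call with a gripper value outside its range is refused whole. The fingers move at their own pace and stop on an object; FORCE is the grip in N (left out, the last holds). Time passes only in rows, so rows that do not move let the fingers close. It gives the time, the measured TCP pose, the force and the opening at its end, in the units of the state.
- telemetry.get_obs(): the state, without advancing time (a new reading comes with each control period).
- viewer.camera(name): name is "scene" or "top" or "wrist"; returns a dict with "frame" (420x560x3 uint8, red, green, blue), "intrinsics" (3x3 intrinsics, pixels), "cam_to_world" (4x4, takes a point from camera to world coordinates). Camera axes: x right, y up, looking along -z (the intrinsics and any distortion apply to the point x, -y, -z); pixel columns grow to the right and rows downward; lengths in m; the calibration is good to about 2 mm. A picture is of the moment at which its call begins. There is no depth.
- manip.hand_in(): hands the job in, once; it reports no verdict.
Trained networks look in a picture, given as the dict that the camera call returned (one of the last four; its "shot" number tells which), for a name from the list of things; names that differ only in an ending like _2 or _b are one class to them, and where a whole thing is asked for, a point or a joint stands for the part that bears it (a point fixed in the world has none). Each returns a list of dicts, best first, with "conf" (0 to 1); they miss things now and then, are a little off and sometimes report something else, mostly with a low value. They report only what shows in the picture. A call takes as long as a camera call. They do not tell look-alikes from the thing itself.
- spot_in(thing, picture): "location" ([x, y, z] in m, in the coordinates of the camera as it stood for that picture, good to about 4 mm: the middle of the surface that is visible of it).
- mark_of(thing, picture): "location" ([x, y, z] in m, in the coordinates of the camera as it stood for that picture, good to about 4 mm: a listed point, or the origin of a listed thing).
The state is a dict: "clock": time; "joint_pos": joint angles; "joint_velocities": joint speeds; "tau": joint torques, N m; "position": TCP position; "ee_rot": TCP orientation; "ft_force": force on the tool from outside, world axes, zero at the start; "torque": the same for the moment, N m; "grip_width": opening from 0.0 (shut) to 1.0 (fully open).
Only numpy, scipy, OpenCV 4.12 (cv2) and the standard library are available. Lean on these libraries where they do the work, as an engineer would, in place of code of your own. Each camera call takes 0.05 s, during which the arm holds its last target. There are 200 camera calls.

## Working session

There is one attempt and no reset: what is moved stays moved. The work goes in short steps, Python scripts to look and compute and a shell command to move; the robot and the scene stay as the last step left them, time stands still between calls to the robot, and variables do not carry over. Pictures are saved under pics/ and viewed, about 8 in all and at most 12, crops included, and the job is handed in when it is done.

```bash
mkdir -p pics; cat > h.py <<'E'
import numpy as np, cv2
from workcell import telemetry, viewer, manip, spot_in, mark_of
np.set_printoptions(precision=4,suppress=True)
def w(p,pic): return (pic["cam_to_world"]@np.r_[p,1])[:3]
def proj(P,pic):
    c=np.linalg.inv(pic["cam_to_world"])@np.r_[P,1]; q=pic["intrinsics"]@np.array([c[0],-c[1],-c[2]]); return q[:2]/q[2]
def look(pic,things,f=mark_of,n=2):
    for t in things:
        for d in f(t,pic)[:n]:
            P=w(d["location"],pic); print(pic["shot"],t,round(d["conf"],2),P,proj(P,pic).round())
def save(pic,name): cv2.imwrite("pics/"+name,pic["frame"][:,:,::-1])
E
python3 - <<'E'
from h import *
for n in ("scene","top"):
    p=viewer.camera(n); save(p,n+"0.png"); print(n,p["cam_to_world"],p["intrinsics"][0])
    look(p,["gauge","rack","leaf","plug","board","board_edge","heatsink","sink_edge","bottle"])
print(telemetry.get_obs())
E
```

```text
scene [[ 0.7187 -0.4641  0.5178  1.0992]
 [ 0.6952  0.462  -0.5507 -0.5906]
 [ 0.0164  0.7558  0.6546  0.8039]
 [ 0.      0.      0.      1.    ]] [384.8417   0.     280.38  ]
1 gauge 0.85 [ 0.3239 -0.4495  0.0048] [ 99. 282.]
1 gauge 0.82 [ 0.4014 -0.2836  0.0044] [170. 264.]
1 rack 0.8 [ 0.5363 -0.2254 -0.0026] [219. 281.]
1 plug 0.47 [ 0.6978 -0.2698  0.0032] [247. 328.]
1 board 0.68 [0.5573 0.2252 0.0128] [331. 204.]
1 board_edge 0.68 [ 0.7007 -0.2686  0.0045] [248. 328.]
1 board_edge 0.65 [0.5564 0.2193 0.1269] [334. 176.]
1 sink_edge 0.65 [0.5614 0.2287 0.1263] [337. 175.]
1 sink_edge 0.3 [0.5578 0.2227 0.013 ] [331. 204.]
1 bottle 0.96 [0.6606 0.3765 0.0003] [383. 201.]
top [[-0.0251  0.99   -0.1391  0.3372]
 [-0.9997 -0.0253  0.0003  0.0237]
 [-0.0033  0.1391  0.9903  1.5225]
 [ 0.      0.      0.      1.    ]] [526.4513   0.     287.7057]
2 gauge 0.9 [ 0.4005 -0.2828 -0.0009] [395. 255.]
2 gauge 0.71 [ 0.3236 -0.4502 -0.0006] [455. 280.]
2 rack 0.92 [ 0.5379 -0.2273  0.0001] [374. 208.]
2 leaf 0.54 [ 0.5379 -0.2232  0.0185] [373. 207.]
2 leaf 0.31 [ 0.5142 -0.1729  0.0132] [356. 216.]
2 plug 0.37 [ 0.51   -0.1725  0.0161] [356. 217.]
2 board 0.93 [0.555  0.2196 0.0119] [220. 205.]
2 board_edge 0.95 [0.5614 0.2231 0.1238] [213. 197.]
2 heatsink 0.81 [0.5615 0.2266 0.0134] [217. 203.]
2 sink_edge 0.56 [0.5647 0.2273 0.1198] [212. 196.]
2 bottle 0.88 [ 0.6551  0.3797 -0.0014] [166. 174.]
{'clock': 1.0, 'joint_pos': array([-1.2157,  0.3322, -0.0647,  1.4601,  0.0216,  1.3499, -0.0885]), 'joint_velocities': array([ 0.    , -0.0015,  0.0011, -0.001 , -0.0011,  0.0017,  0.0014]), 'tau': array([  0.0007, -62.5228,   0.0492, -39.1817,   0.0163,   0.0017,
         0.    ]), 'position': array([0.2305, 0.581 , 0.2314]), 'ee_rot': array([-0.3972,  0.5849,  0.3973,  0.585 ]), 'ft_force': array([-0.705 ,  0.4773,  0.1526]), 'torque': array([-0.04  ,  0.0199, -0.0422]), 'grip_width': 1.0016498147604673}
```

```bash
python3 - <<'E'
import cv2,numpy as np
a=cv2.imread("pics/scene0.png");b=cv2.imread("pics/top0.png")
c=cv2.resize(b[130:300,160:480],(800,425),interpolation=cv2.INTER_CUBIC)
cv2.imwrite("pics/topc.png",c)
r=cv2.resize(a[220:350,80:280],(800,520),interpolation=cv2.INTER_CUBIC);cv2.imwrite("pics/rackc.png",r)
E
```

```text
(no output)
```

View pics/scene0.png

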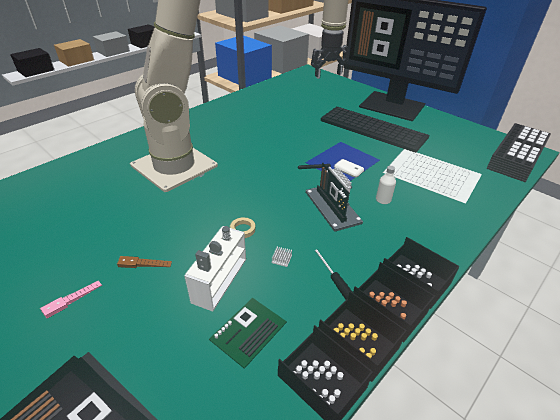

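View pics/topc.png

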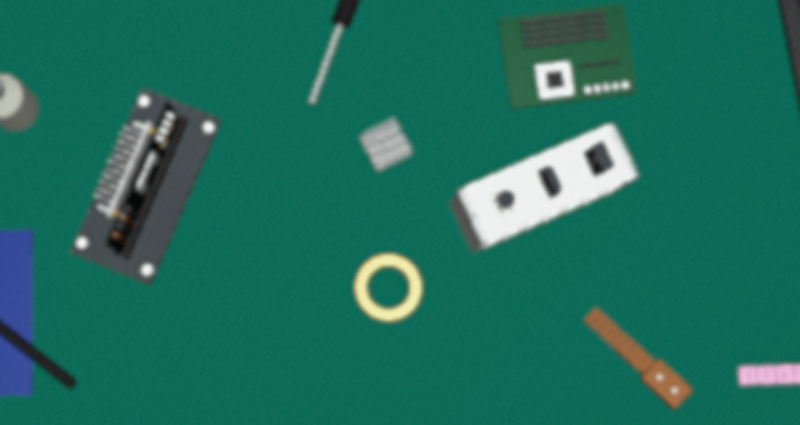

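View pics/rackc.png

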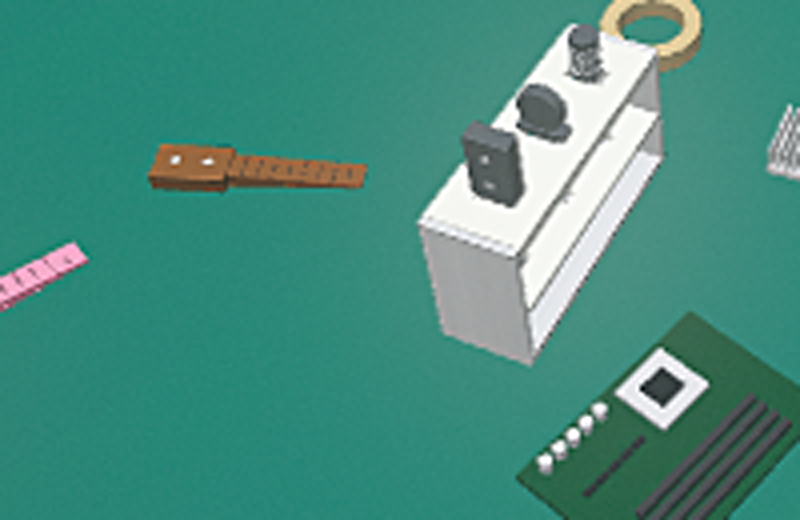

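The scene shows the dark block grip (taper gauge) at the rack's near end at about (205,261), then the disc leaf, and the plug at the far end. The brown and pink wedges lie on the bench as decoys. The heat sink's fins are on the +y side of the board. Next I'll measure yaws and positions.

```bash
cat >> h.py <<'E'
def ray(uv,z,pic):
    d=np.linalg.inv(pic["intrinsics"])@np.r_[uv,1]; T=pic["cam_to_world"]; d=T[:3,:3]@np.array([d[0],-d[1],-d[2]]); o=T[:3,3]; return o+d*(z-o[2])/d[2]
E
python3 - <<'E'
from h import *
p=viewer.camera("top"); f=p["frame"].astype(int)
m=(f.min(2)>175).astype(np.uint8); m[:, :330]=0; m[:,440:]=0; m[:170]=0;m[250:]=0
m=cv2.morphologyEx(m,cv2.MORPH_CLOSE,np.ones((13,13)))
cs,_=cv2.findContours(m,cv2.RETR_EXTERNAL,cv2.CHAIN_APPROX_NONE); c=max(cs,key=cv2.contourArea)
b=cv2.boxPoints(cv2.minAreaRect(c)); W=np.array([ray(q,.107,p) for q in b]); print(b,W,W.mean(0)); 
e=W[1]-W[0];e2=W[2]-W[1];print(np.linalg.norm(e),np.linalg.norm(e2),np.degrees(np.arctan2(e[1],e[0])),np.degrees(np.arctan2(e2[1],e2[0])))
look(p,["gauge","leaf","plug","tape","marker","small_sink","mouse","driver"],spot_in,4)
# board direction via rows: dark card segmentation skip
E
```

```text
[[342.9214 205.5344]
 [404.6656 178.5213]
 [414.6492 201.341 ]
 [352.9049 228.3541]] [[ 0.5324 -0.1265  0.107 ]
 [ 0.6025 -0.2981  0.107 ]
 [ 0.5389 -0.3217  0.107 ]
 [ 0.4696 -0.151   0.107 ]] [ 0.5358 -0.2243  0.107 ]
0.18538532748741746 0.0678894001795219 -67.75521962504699 -159.69692822933825
3 gauge 0.93 [ 0.3388 -0.3444  0.0119] [419. 276.]
3 gauge 0.73 [ 0.3224 -0.533   0.0115] [486. 280.]
3 gauge 0.56 [ 0.5541 -0.2683  0.1509] [398. 194.]
3 gauge 0.34 [ 0.6001 -0.0564  0.0147] [315. 187.]
3 leaf 0.4 [ 0.5354 -0.2221  0.1368] [380. 202.]
3 plug 0.57 [0.5561 0.2244 0.0982] [214. 201.]
3 plug 0.32 [0.6443 0.3717 0.0835] [162. 171.]
3 tape 0.82 [ 0.4382 -0.0496  0.0157] [314. 243.]
3 tape 0.71 [ 0.6003 -0.0528  0.0168] [313. 187.]
3 tape 0.34 [0.5563 0.2234 0.0982] [214. 201.]
3 marker 0.66 [0.3706 0.3513 0.014 ] [174. 271.]
3 small_sink 0.55 [0.3728 0.3563 0.0132] [172. 270.]
3 small_sink 0.48 [ 0.6035 -0.0541  0.0171] [314. 186.]
3 small_sink 0.36 [0.5699 0.2402 0.1171] [207. 195.]
3 mouse 0.73 [0.4712 0.4345 0.0231] [144. 236.]
3 driver 0.7 [0.5718 0.2376 0.1114] [209. 194.]
3 driver 0.52 [ 0.7772 -0.017   0.0232] [299. 128.]
3 driver 0.39 [0.5535 0.2233 0.0972] [215. 202.]
```

```bash
python3 -m crank '[[0,[2,0,3],[0,0,0]],[0,[3,-3,2],[0,0,0]],[0,[3,-3,1],[0,0,0]],[0,[3,-3,1],[0,0,0]],[0,[3,-3,0],[0,0,0]],[0,[3,-3,0],[0,0,0]],[0,[3,-3.5,0],[0,0,0]],[0,[3,-3.5,0],[0,0,0]],[0,[3,-3.5,0],[0,0,0]],[0,[3,-3.5,0],[0,0,0]],[0,[1,-3.5,0],[0,0,0]],[0,[0,-2,0],[0,0,0]]]'
python3 - <<'E'
from h import *
o=telemetry.get_obs();print(o["clock"],o["position"],o["ee_rot"])
p=viewer.camera("wrist"); save(p,"w1.png"); print(p["cam_to_world"])
look(p,["board_edge","sink_edge","board","heatsink"])
E
```

```text
clock: 2.45
position: [0.5146, 0.2512, 0.298]
ee_rot: [-0.396, 0.586, 0.395, 0.586]
ft_force: [0.3, -0.5, 0.2]
grip_width: 1.0
2.45 [0.5146 0.2512 0.298 ] [-0.3961  0.5863  0.3947  0.5861]
[[ 0.3755 -0.8858 -0.2726  0.4449]
 [ 0.9268  0.3586  0.1114  0.2781]
 [-0.0009 -0.2945  0.9557  0.4398]
 [ 0.      0.      0.      1.    ]]
4 board_edge 0.93 [0.5598 0.2232 0.1257] [273. 239.]
4 board_edge 0.7 [ 0.4361 -0.053  -0.0031] [ 61. 197.]
4 sink_edge 0.69 [0.5622 0.2265 0.1221] [277. 239.]
4 board 0.71 [0.5622 0.2218 0.006 ] [275. 209.]
4 heatsink 0.97 [0.5643 0.2287 0.0134] [280. 210.]
```

View pics/w1.png

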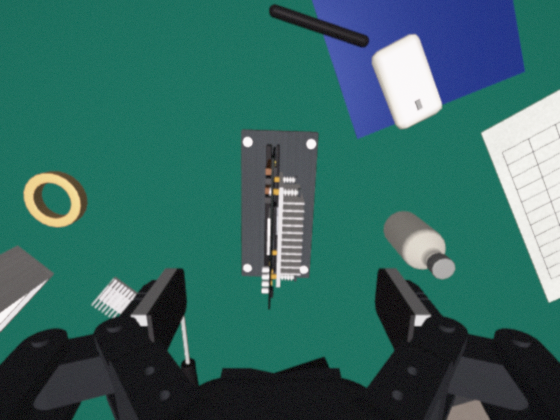

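The wrist view shows the card with its top edge running from about (273,150) to (268,300), and the sink base plate as the light line at x≈280 (rows 188–287). The jaw axis already runs nearly across the gap. I'll enlarge it for exact edges.

```bash
python3 - <<'E'
from h import *
a=cv2.imread("pics/w1.png"); c=a[135:315,235:325]; c=cv2.resize(c,None,fx=5,fy=3.2,interpolation=cv2.INTER_NEAREST)
cv2.imwrite("pics/w1c.png",c)
g=a.mean(2)
for v in (195,205,215,225,235,245,255,265,275): print(v,g[v-1:v+2,262:292].mean(0).astype(int))
E
```

```text
195 [ 88  87  78  57  42  43  65 101 116  82  61  62  78  86  92  96 141 208
 231 232 221 172 152 159 136 140 164 147 137 160]
205 [ 89  87  81  62  55  54  55  53  48  50  46  28  22  28  46  85 154 223
 233 231 211 154 125 122 124 130 133 136 134 132]
215 [ 89  89  80  62  53  61  76  86  68  52  45  49  56  66 113 175 207 229
 232 225 183 134 118 114 113 117 117 117 116 114]
225 [ 90  84  69  57  76 166 240 237 152  62  39  49  56  77 136 203 221 229
 232 225 199 178 177 179 185 191 193 193 186 174]
235 [ 90  83  60  54  91 173 236 223 129  50  41  53  52  59  92 160 222 232
 227 198 140 115 113 113 116 118 120 119 117 116]
245 [ 88  82  59  58 106 190 232 201 107  44  48  69  54  50  89 166 223 231
 225 194 164 154 155 155 151 151 150 148 146 143]
255 [ 91  82  59  48  73 109 117  85  50  43  64  89  91  97 140 199 227 230
 217 166 140 136 137 143 150 152 150 146 143 143]
265 [ 96  95  78  68  66  67  66  57  39  25  39  47  47  68 143 220 231 226
 202 156 136 134 130 133 134 134 132 130 128 129]
275 [179 202 206 206 205 212 201 118  75 115 140 143 142 153 187 225 231 228
 222 219 217 210 213 220 214 216 220 208 209 217]
```

View pics/w1c.png

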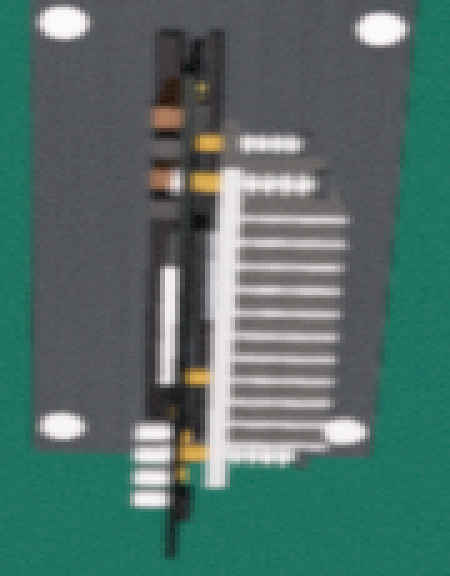

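The card's yaw is close to the jaw axis. I'll measure the gap closely later with the gauge in view. On to the rack.

```bash
python3 -m crank '[[0,[0.2,-3.5,0],[0,0,0.065]],[0,[0.3,-3.7,0],[0,0,0.065]],[0,[0.3,-3.7,0],[0,0,0.065]],[0,[0.3,-3.7,0],[0,0,0.065]],[0,[0.3,-3.7,0],[0,0,0.065]],[0,[0.3,-3.7,0],[0,0,0.065]],[0,[0.3,-3.7,0],[0,0,0.065]],[0,[0.3,-3.7,0],[0,0,0.065]],[0,[0.3,-3.7,0],[0,0,0.065]],[0,[0.3,-3.7,0],[0,0,0.065]],[0,[0.3,-3.7,0],[0,0,0.065]],[0,[0.3,-3.7,0],[0,0,0.058]]]'
python3 -m crank '[[0,[0.3,-3.7,0],[0,0,0]],[0.4,[0.3,-3.2,0],[0,0,0]],[0.4,[0,0,0],[0,0,0]],[0.4,[0,0,0],[0,0,0]]]'
python3 - <<'E'
from h import *
p=viewer.camera("wrist"); save(p,"w2.png"); print(p["cam_to_world"],p["intrinsics"])
look(p,["gauge","leaf","plug","rack"]);look(p,["gauge"],spot_in)
E
```

```text
clock: 3.7
position: [0.5477, -0.1854, 0.2983]
ee_rot: [0.59, -0.39, -0.59, -0.39]
ft_force: [1.9, 0.0, 0.5]
grip_width: 1.002
clock: 4.03
position: [0.5533, -0.255, 0.2976]
ee_rot: [-0.588, 0.393, 0.588, 0.392]
ft_force: [-1.1, 0.6, -0.2]
grip_width: 0.613
[[-0.3831 -0.8834 -0.2699  0.4841]
 [ 0.9237 -0.3663 -0.1122 -0.285 ]
 [ 0.0003 -0.2923  0.9563  0.4396]
 [ 0.      0.      0.      1.    ]] [[324.4519   0.     280.3992]
 [  0.     324.4519 211.2461]
 [  0.       0.       1.    ]]
5 gauge 0.97 [ 0.4043 -0.2846  0.0007] [305.  49.]
5 gauge 0.68 [ 0.5581 -0.2767  0.017 ] [265. 169.]
5 leaf 0.82 [ 0.5356 -0.2268  0.0163] [306. 168.]
5 plug 0.73 [ 0.557  -0.2758  0.0174] [265. 169.]
5 plug 0.63 [ 0.5175 -0.1752  0.0192] [348. 171.]
5 rack 0.63 [ 0.5364 -0.2246  0.0003] [307. 167.]
5 gauge 0.76 [ 0.5541 -0.2764  0.1592] [259. 192.]
5 gauge 0.73 [ 0.3817 -0.305   0.0067] [298.  22.]
```

View pics/w2.png

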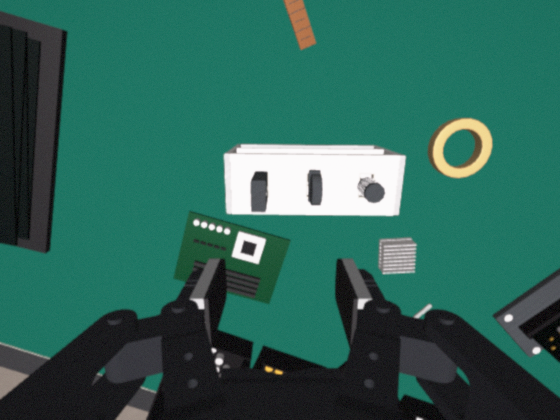

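The wrist view shows the gauge grip at about (259,192), the leaf at (316,187) and the plug at (372,190). The rack's long edge lies within 1° of the image's horizontal.

```bash
python3 - <<'E'
from h import *
from scipy.spatial.transform import Rotation as R
p=viewer.camera("wrist")
g=p["frame"].mean(2)
C=np.array([ray(q,.107,p) for q in [(227,213.5),(401,215),(405,155),(225.5,153.5)]]);print(C.round(4),C.mean(0))
for i in range(4):
    e=C[(i+1)%4]-C[i];print(np.linalg.norm(e),np.degrees(np.arctan2(e[1],e[0])))
print("slot", C.mean(0)+.055*np.array([np.cos(np.radians(-68.1)),np.sin(np.radians(-68.1)),0]))
for v in (180,190,200): print(v,g[v-1:v+2,244:276].mean(0).astype(int))
print(g[165:220,258:262].mean(1).astype(int))
print("griptop",ray((259,191),.157,p))
o=telemetry.get_obs();M=R.from_quat(o["ee_rot"]).as_matrix();print(o["position"],M)
E
```

```text
[[ 0.6031 -0.2955  0.107 ]
 [ 0.5322 -0.1218  0.107 ]
 [ 0.4741 -0.1494  0.107 ]
 [ 0.5434 -0.3188  0.107 ]] [ 0.5382 -0.2214  0.107 ]
0.18753070575174569 112.20469946243887
0.06432988057360707 -154.6456778780428
0.18301848091808381 -67.74495742734472
0.06407935830411561 21.33039543096809
slot [ 0.5587 -0.2724  0.107 ]
180 [252 252 251 246 194 118  90  89  90  90  89  89  88  88  86  90  89  88
  82  69  60 124 216 248 252 252 252 252 252 252 252 252]
190 [252 252 251 246 199 120  92  91  92  93  93  92  91  91  91  90  90  87
  87 100 128 164 226 249 252 252 252 252 252 252 252 252]
200 [252 252 252 248 214 129  91  91  92  92  91  89  89  90  90  90  90  91
  87  82 113 204 249 252 252 252 252 252 252 252 252 252]
[252 252 252 251 235 140  54  47  45  43  46  46  50  64  83  90  91  89
  91  91  92  91  92  92  91  89  89  91  89  91  90  91  90  90  90  90
  90  89  90  92  91  91  90  92 120 201 245 237 157  90  86  86  85  85
  87]
griptop [ 0.5543 -0.2744  0.157 ]
[ 0.5534 -0.2532  0.2984] [[ 0.0004 -0.9221 -0.3869]
 [ 0.0005 -0.3869  0.9221]
 [-1.     -0.0005  0.0003]]
```

```bash
python3 -m crank '[[0.6,[0.43,-2.1,0],[0,0,-0.012]],[0.6,[0,0,-3],[0,0,0]],[0.6,[0,0,-3.5],[0,0,0]],[0.6,[0,0,-3],[0,0,0]],[0.6,[0,0,-2.5],[0,0,0]],[0.6,[0,0,0],[0,0,0]]]'
python3 - <<'E'
from h import *
o=telemetry.get_obs();print(o["clock"],o["position"],o["ft_force"])
p=viewer.camera("wrist"); save(p,"w3.png")
E
```

```text
clock: 4.88
position: [0.5551, -0.2735, 0.1731]
ee_rot: [-0.584, 0.396, 0.589, 0.395]
ft_force: [-0.4, -0.0, -0.7]
grip_width: 0.399
4.8833 [ 0.5551 -0.2735  0.1731] [-0.3842 -0.0018 -0.6716]
```

View pics/w3.png

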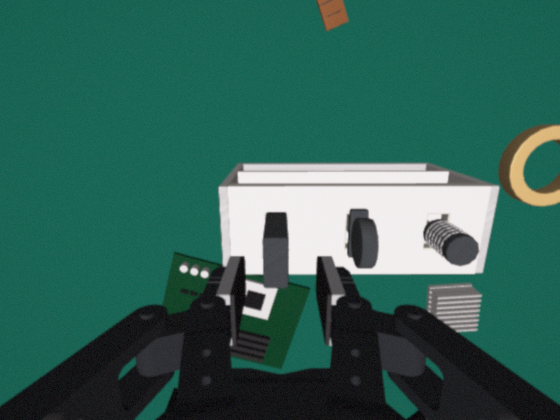

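The grip sits between the open fingers (block at column 276, finger centre about 280), and the leaf is clear of the right finger. A small correction, then descend.

```bash
python3 -m crank '[[0.6,[0.25,-0.15,0],[0,0,0]],[0.6,[0,0,-2],[0,0,0]],[0.6,[0,0,-2],[0,0,0]],[0.6,[0,0,-1.8],[0,0,0]],[0.6,[0,0,0],[0,0,0]]]' 60
python3 - <<'E'
from h import *
from scipy.spatial.transform import Rotation as R
o=telemetry.get_obs();print(o["clock"],o["position"],o["ft_force"],R.from_quat(o["ee_rot"]).as_matrix())
E
```

```text
clock: 5.35
position: [0.5596, -0.2765, 0.1192]
ee_rot: [-0.586, 0.396, 0.587, 0.395]
ft_force: [-0.3, 0.9, -0.3]
grip_width: 0.395
5.35 [ 0.5596 -0.2765  0.1192] [-0.2507  0.9166 -0.2989] [[-0.0015 -0.9272 -0.3744]
 [ 0.0008 -0.3744  0.9272]
 [-1.      0.0011  0.0013]]
```

```bash
python3 -m crank '[[0.7,[-0.1,0.1,-0.2],[0,0,0]],[0.8,[0,0,0],[0,0,0]],[0.9,[0,0,0],[0,0,0]],[0.95,[0,0,0],[0,0,0]],[1,[0,0,0],[0,0,0]],[1,[0,0,0],[0,0,0]]]' 60
python3 -m crank '[[1,[0,0,0],[0,0,0]],[1,[0,0,1],[0,0,0]],[1,[0,0,1.5],[0,0,0]],[1,[0,0,2.5],[0,0,0]],[1,[0,0,3],[0,0,0]],[1,[0,0,3],[0,0,0]],[1,[0,0,3],[0,0,0]],[1,[0,0,3],[0,0,0]],[1,[0,0,2.5],[0,0,0]],[1,[0,0,0],[0,0,0]],[1,[0,0,0],[0,0,0]]]'
```

```text
clock: 5.85
position: [0.5598, -0.2764, 0.1203]
ee_rot: [0.587, -0.395, -0.585, -0.396]
ft_force: [-1.5, 1.0, 7.5]
grip_width: 0.163
clock: 6.77
position: [0.5591, -0.2766, 0.3156]
ee_rot: [0.587, -0.395, -0.585, -0.396]
ft_force: [-0.0, -0.9, -1.7]
grip_width: 0.161
```

Gauge held (opening 13.7 mm ≈ 14 mm) and clear of the rack. Work out the card yaw from w1.

```bash
python3 - <<'E'
from h import *
T=np.array([[.3755,-.8858,-.2726,.4449],[.9268,.3586,.1114,.2781],[-.0009,-.2945,.9557,.4398],[0,0,0,1]])
p=dict(cam_to_world=T,intrinsics=np.array([[324.4519,0,280.3992],[0,324.4519,211.2461],[0,0,1]]))
for a,b in [((278,195),(275.8,270)),((283,195),(280.5,268)),((279,187.5),(276.2,287))]:
    A=ray(a,.123,p);B=ray(b,.123,p);e=A-B;print(A,B,np.linalg.norm(e),np.degrees(np.arctan2(e[1],e[0]))-90)
A=ray((242,131),.012,p);B=ray((241.5,276),.012,p);e=A-B;print("base",np.degrees(np.arctan2(e[1],e[0]))-90)
A=ray((319,132),.012,p);B=ray((310,277),.012,p);e=A-B;print("base",np.degrees(np.arctan2(e[1],e[0]))-90, np.linalg.norm(e))
E
```

```text
[0.5185 0.2454 0.123 ] [0.5951 0.2116 0.123 ] 0.08366878528272262 66.18886921577206
[0.5204 0.25   0.123 ] [0.5947 0.2172 0.123 ] 0.08127351456486828 66.17575163605284
[0.5117 0.2492 0.123 ] [0.6144 0.2041 0.123 ] 0.11213857491063167 66.29611620937575
base 65.744758768824
base 66.29766307186762 0.2077094918745987
```

```bash
python3 -m crank '[[1,[0,2,0],[0,0,-0.065]],[1,[0,3,0],[0,0,-0.065]],[1,[0,3.7,0],[0,0,-0.065]],[1,[0,3.7,0],[0,0,-0.065]],[1,[0,3.7,0],[0,0,-0.065]],[1,[0,3.7,0],[0,0,-0.065]],[1,[0,3.7,0],[0,0,-0.065]],[1,[0,3.7,0],[0,0,-0.065]],[1,[0,3.7,0],[0,0,-0.065]],[1,[0,3.7,0],[0,0,-0.065]],[1,[0,3.7,0],[0,0,-0.065]],[1,[0,3.7,0],[0,0,-0.065]]]'
```

```text
clock: 7.77
position: [0.5579, 0.1456, 0.3125]
ee_rot: [-0.391, 0.59, 0.391, 0.589]
ft_force: [0.2, 0.1, -1.7]
grip_width: 0.158
```

```bash
python3 -m crank '[[1,[0.2,3,-1],[0,0,0]],[1,[0.2,3,-2],[0,0,0]],[1,[0,1.5,-2],[0,0,0]],[1,[0,0.3,-1],[0,0,0]],[1,[0,0,0],[0,0,0]],[1,[0,0,0],[0,0,0]]]'
python3 - <<'E'
from h import *
from scipy.spatial.transform import Rotation as R
p=viewer.camera("wrist"); save(p,"w4.png")
o=telemetry.get_obs();M=R.from_quat(o["ee_rot"]).as_matrix();print(o["position"],M,np.degrees(np.arctan2(M[1,2],M[0,2])))
print(p["cam_to_world"])
look(p,["gauge","board_edge","sink_edge"])
cv2.imwrite("pics/w4c.png",cv2.resize(p["frame"][140:380,180:400,::-1],(550,600),interpolation=cv2.INTER_CUBIC))
q=viewer.camera("top");look(q,["gauge","board_edge","sink_edge"])
q=viewer.camera("scene");save(q,"s4.png");look(q,["gauge","board_edge","sink_edge"])
E
```

```text
clock: 8.27
position: [0.5626, 0.2205, 0.2529]
ee_rot: [-0.392, 0.59, 0.391, 0.588]
ft_force: [-0.5, -0.7, -2.8]
grip_width: 0.155
[0.5632 0.2202 0.254 ] [[ 0.0007 -0.9215  0.3884]
 [-0.0004  0.3884  0.9215]
 [-1.     -0.0008 -0.0002]] 67.14644894014113
[[ 0.3884 -0.8813 -0.2692  0.4935]
 [ 0.9215  0.371   0.1148  0.2484]
 [-0.0013 -0.2927  0.9562  0.3948]
 [ 0.      0.      0.      1.    ]]
8 gauge 0.8 [0.5607 0.2162 0.1509] [276. 211.]
8 gauge 0.15 [ 0.435  -0.0505  0.0024] [ 35. 166.]
8 board_edge 0.88 [0.5607 0.2209 0.1232] [282. 200.]
8 board_edge 0.55 [ 0.4727  0.4374 -0.0015] [434.  23.]
8 sink_edge 0.82 [0.5632 0.2255 0.1208] [288. 199.]
9 gauge 0.86 [ 0.4001 -0.2835  0.0032] [396. 255.]
9 gauge 0.8 [ 0.3254 -0.4521  0.0044] [456. 279.]
9 sink_edge 0.19 [ 0.6009 -0.0543  0.0003] [314. 188.]
10 gauge 0.82 [0.5619 0.2212 0.155 ] [336. 169.]
10 gauge 0.82 [ 0.3982 -0.2807  0.0028] [171. 263.]
10 board_edge 0.67 [0.5566 0.2185 0.1275] [334. 176.]
10 board_edge 0.61 [0.561  0.2239 0.1245] [336. 177.]
10 sink_edge 0.58 [0.5614 0.2271 0.1254] [336. 176.]
```

View pics/w4c.png

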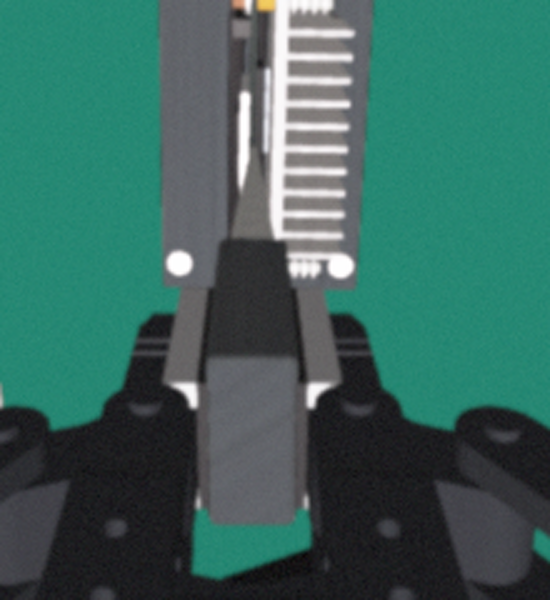

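The wrist view shows the blade tip at about full-image (282,200), above the card. The sink plate's inner edge is at about (291,200). I'll zoom in on the mouth (picture 7).

```bash
python3 - <<'E'
from h import *
a=cv2.imread("pics/w4.png"); c=cv2.resize(a[120:240,255:315],None,fx=10,fy=5,interpolation=cv2.INTER_CUBIC); cv2.imwrite("pics/w4z.png",c)
g=a.mean(2)
for v in (160,168,176,184,192,200,208,216,224): print(v,g[v-1:v+2,268:302].mean(0).astype(int))
T=np.array([[.3884,-.8813,-.2692,.4935],[.9215,.371,.1148,.2484],[-.0013,-.2927,.9562,.3948],[0,0,0,1]])
p=dict(cam_to_world=T,intrinsics=np.array([[324.4519,0,280.3992],[0,324.4519,211.2461],[0,0,1]]))
print("tip corner pred",proj((.554,.2241,.151),p),"far grip bottom",proj((.5632-.0138,.2202+.0058,.241),p))
n=np.array([np.cos(np.radians(66.2)),np.sin(np.radians(66.2)),0]); t=np.array([n[1],-n[0],0])
S=np.array([.563,.2267,.123])
for s in (-.04,-.03,-.02,-.01,0,.01): print(s,[proj(S+t*s+n*d,p).round(1) for d in (-.0078,-.0054,0,.004)])
E
```

```text
160 [103 104  97  83  73  71  70  67  63  68  93  93  86  84  77  61  64  62
  73 105 125 170 232 247 249 248 241 194 163 159 156 152 155 156]
168 [105 104  97  82  73  70  69  68  66  73  93  89  82  82  82  83  84 113
 179 207 165 188 242 249 249 245 226 160 128 127 127 128 128 128]
176 [105 102  95  72  67  69  70  89 138 172 173 143  99  82  85  89  91 129
 196 209 169 200 243 249 248 242 206 145 124 123 124 124 126 127]
184 [105 106  94  72  67  64  69 132 231 253 252 212 117  77  80  85  91 141
 206 205 176 218 245 248 248 240 191 142 134 132 134 135 135 135]
192 [107 104  97  76  67  68  91 169 245 254 252 216 118  76  80  82  93 159
 224 200 182 230 246 248 248 240 194 165 163 163 167 174 175 178]
200 [106 105  95  71  65  66  87 171 246 254 251 195 119 105  99  83  85 136
 185 164 185 239 248 248 247 237 212 200 199 200 201 202 208 213]
208 [107 104  95  71  59  65  94 193 251 247 187 120 107 107 107 101  87  82
 110 136 191 241 248 248 245 233 215 210 215 217 220 222 225 224]
216 [108 105  97  72  60  60  64 104 143 123 108 109 107 109 108 110 107 109
 118 142 199 242 248 248 244 229 215 211 210 204 204 207 209 209]
224 [108 107  94  67  58  67  86 105 109 108 108 108 108 108 108 108 108 108
 113 143 209 243 248 248 241 211 189 189 188 190 194 196 197 197]
tip corner pred [282.2259 199.6481] far grip bottom [282.896  235.9998]
-0.04 [array([280.7, 152.7]), array([283.5, 152.7]), array([290. , 152.9]), array([294.9, 152.9])]
-0.03 [array([280.5, 164.7]), array([283.3, 164.8]), array([289.7, 164.9]), array([294.5, 164.9])]
-0.02 [array([280.3, 176.5]), array([283.1, 176.5]), array([289.4, 176.6]), array([294.2, 176.7])]
-0.01 [array([280.1, 188. ]), array([282.9, 188. ]), array([289.2, 188.1]), array([293.8, 188.2])]
0 [array([279.9, 199.3]), array([282.6, 199.3]), array([288.9, 199.4]), array([293.5, 199.5])]
0.01 [array([279.7, 210.3]), array([282.4, 210.4]), array([288.6, 210.5]), array([293.2, 210.5])]
```

View pics/w4z.png

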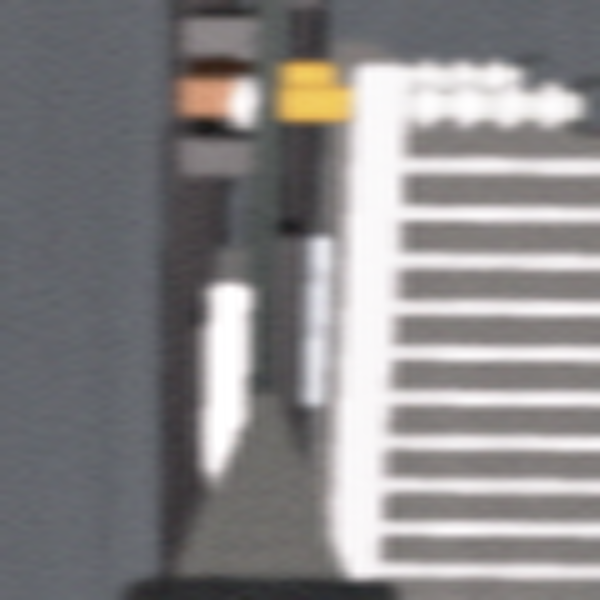

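The mouth lies between the board face at about column 282.6 and the sink plate at about 288.7, so the gap is roughly 5.3 mm. The tip, at (281.8,199), is where the model predicts. It needs about 3 mm along the card normal and −0.016 rad of yaw.

```bash
python3 -m crank '[[1,[0.1,0.3,0],[0,0,-0.016]],[1,[0,0,-1],[0,0,0]],[1,[0,0,-1],[0,0,0]],[1,[0,0,0],[0,0,0]],[1,[0,0,0],[0,0,0]]]'
cat > st.py <<'E'
from h import *
from scipy.spatial.transform import Rotation as R
o=telemetry.get_obs();M=R.from_quat(o["ee_rot"]).as_matrix();P=o["position"];m=np.array([.5617,.2238])
n=np.array([.404,.915]);t=np.array([.915,-.404])
print(o["clock"],P,"n",1e3*n@(P[:2]-m),"t",1e3*t@(P[:2]-m),"tipz",P[2]-.1033,"yaw",np.degrees(np.arctan2(M[1,2],M[0,2])),M[:,0],o["ft_force"],o["torque"])
E
python3 st.py
python3 - <<'E'
from h import *
p=viewer.camera("wrist"); save(p,"w5.png"); a=p["frame"][:,:,::-1]
cv2.imwrite("pics/w5z.png",cv2.resize(a[140:250,255:325],None,fx=8,fy=5,interpolation=cv2.INTER_CUBIC))
E
```

```text
clock: 9.28
position: [0.5631, 0.2247, 0.2319]
ee_rot: [-0.387, 0.593, 0.387, 0.591]
ft_force: [-0.4, 0.1, -0.7]
grip_width: 0.156
9.2833 [0.5631 0.2247 0.2319] n 1.4262361354926152 t 0.9324122177198247 tipz 0.12859460379047002 yaw 66.35438735158834 [-0.002  -0.0011 -1.    ] [-0.406   0.1186 -0.7428] [-0.0243 -0.0004 -0.0322]
```

View pics/w5z.png

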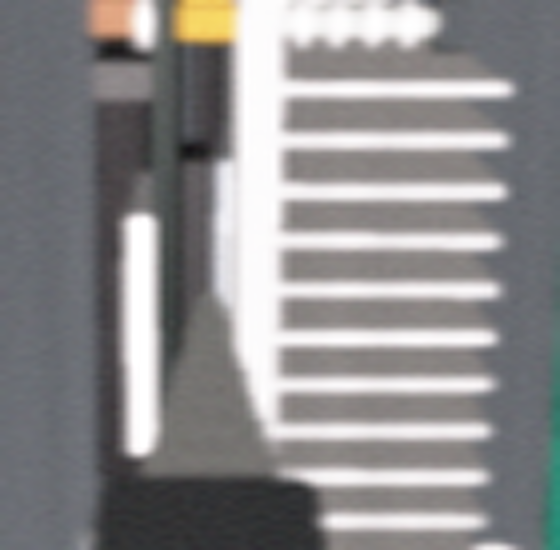

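The tip at crop (210,295) sits between the board face (~178) and the sink plate (~232), about 0.5 mm towards the sink. Nudge it back and enter.

```bash
python3 -m crank '[[1,[-0.02,-0.05,0],[0,0,0]],[1,[0,0,-0.4],[0,0,0]],[1,[0,0,-0.4],[0,0,0]],[1,[0,0,-0.4],[0,0,0]],[1,[0,0,-0.4],[0,0,0]],[1,[0,0,0],[0,0,0]]]'; python3 st.py
```

```text
clock: 9.83
position: [0.563, 0.2243, 0.216]
ee_rot: [-0.387, 0.592, 0.387, 0.591]
ft_force: [-0.2, -0.2, -1.0]
grip_width: 0.157
9.8333 [0.563  0.2243 0.216 ] n 1.0315102543123533 t 1.017889844690545 tipz 0.11273007472535027 yaw 66.35317464134866 [-0.0014 -0.0006 -1.    ] [-0.2279 -0.2079 -1.0485] [-0.0627  0.0273 -0.0328]
```

```bash
python3 -m crank '[[1,[0,0,-0.3],[0,0,0]],[1,[0,0,-0.3],[0,0,0]],[1,[0,0,-0.3],[0,0,0]],[1,[0,0,0],[0,0,0]],[1,[0,0,0],[0,0,0]]]'; python3 st.py; python3 -m crank '[[1,[0,0,-0.2],[0,0,0]],[1,[0,0,-0.2],[0,0,0]],[1,[0,0,0],[0,0,0]],[1,[0,0,0],[0,0,0]]]'; python3 st.py
```

```text
clock: 10.25
position: [0.5634, 0.2244, 0.208]
ee_rot: [-0.387, 0.592, 0.387, 0.592]
ft_force: [1.0, -0.2, -1.0]
grip_width: 0.157
10.25 [0.5634 0.2244 0.208 ] n 1.291204138437794 t 1.3399798664253522 tipz 0.10470955711004407 yaw 66.34889445628257 [-0.0003 -0.0001 -1.    ] [ 1.0005 -0.1649 -1.0266] [-0.0065 -0.0168 -0.0137]
clock: 10.58
position: [0.5635, 0.2245, 0.2041]
ee_rot: [-0.387, 0.592, 0.387, 0.592]
ft_force: [-0.0, 0.5, -1.4]
grip_width: 0.155
10.5833 [0.5635 0.2245 0.2041] n 1.3051680599554107 t 1.3386903438225999 tipz 0.10080231828584543 yaw 66.34934540671064 [-0.0002 -0.     -1.    ] [-0.0278  0.4597 -1.4213] [-0.0046  0.009  -0.0214]
```

```bash
cat > av.py <<'E'
from h import *
F=[]
for i in range(4):
    viewer.camera("wrist"); o=telemetry.get_obs(); F.append(np.r_[o["ft_force"],o["torque"],o["position"]])
F=np.mean(F,0); P=F[6:]; m=np.array([.5617,.2238]);n=np.array([.404,.915]);t=np.array([.915,-.404])
print(round(o["clock"],2),"tipz %.4f n %.2f"%(P[2]-.1033,1e3*n@(P[:2]-m)),"Fn %.2f Ft %.2f Fz %.2f"%(n@F[:2],t@F[:2],F[2]),"torq",F[3:6])
E
python3 av.py
python3 -m crank '[[1,[0,0,-0.2],[0,0,0]],[1,[0,0,0],[0,0,0]]]' >/dev/null; python3 av.py
python3 -m crank '[[1,[0,0,-0.2],[0,0,0]],[1,[0,0,0],[0,0,0]]]' >/dev/null; python3 av.py
python3 -m crank '[[1,[0,0,-0.2],[0,0,0]],[1,[0,0,0],[0,0,0]]]' >/dev/null; python3 av.py
```

```text
10.78 tipz 0.1010 n 1.38 Fn 0.33 Ft 0.02 Fz -0.92 torq [ 0.0129 -0.0027 -0.0144]
11.15 tipz 0.0988 n 1.33 Fn 0.02 Ft -0.22 Fz -1.09 torq [ 0.0063 -0.0141 -0.0043]
11.52 tipz 0.0968 n 1.33 Fn 0.18 Ft 0.23 Fz -1.58 torq [0.0015 0.0187 0.0139]
11.88 tipz 0.0948 n 1.31 Fn -0.15 Ft 0.04 Fz -0.70 torq [-0.0046  0.0119 -0.0133]
```

```bash

python3 -m crank '[[1,[0,0,-0.15],[0,0,0]],[1,[0,0,0],[0,0,0]]]' >/dev/null; python3 av.py
python3 -m crank '[[1,[0,0,-0.15],[0,0,0]],[1,[0,0,0],[0,0,0]]]' >/dev/null; python3 av.py
python3 -m crank '[[1,[0,0,-0.15],[0,0,0]],[1,[0,0,0],[0,0,0]]]' >/dev/null; python3 av.py
python3 -m crank '[[1,[0,0,-0.15],[0,0,0]],[1,[0,0,0],[0,0,0]]]' >/dev/null; python3 av.py
```

```text
12.25 tipz 0.0934 n 1.36 Fn 0.02 Ft 0.53 Fz -0.68 torq [-0.0157  0.0027  0.025 ]
12.62 tipz 0.0918 n 1.34 Fn -0.04 Ft 0.06 Fz -0.73 torq [0.004  0.0034 0.0041]
12.98 tipz 0.0903 n 1.33 Fn 0.24 Ft -0.14 Fz -1.11 torq [0.0154 0.0093 0.0032]
13.35 tipz 0.0888 n 1.33 Fn -0.17 Ft -0.26 Fz -0.99 torq [-0.0418  0.0302  0.0162]
```

```bash

python3 -m crank '[[1,[0,0,-0.1],[0,0,0]],[1,[0,0,0],[0,0,0]]]' >/dev/null; python3 av.py
python3 -m crank '[[1,[0,0,-0.1],[0,0,0]],[1,[0,0,0],[0,0,0]]]' >/dev/null; python3 av.py
python3 -m crank '[[1,[0,0,-0.1],[0,0,0]],[1,[0,0,0],[0,0,0]]]' >/dev/null; python3 av.py
python3 - <<'E'
from h import *
p=viewer.camera("wrist"); save(p,"w6.png"); a=p["frame"][:,:,::-1]
cv2.imwrite("pics/w6z.png",cv2.resize(a[140:270,255:335],None,fx=8,fy=4.5,interpolation=cv2.INTER_CUBIC))
E
```

```text
13.72 tipz 0.0879 n 1.33 Fn -0.05 Ft -0.24 Fz -0.49 torq [-0.0279  0.0227  0.0094]
14.08 tipz 0.0869 n 1.35 Fn -0.49 Ft 0.07 Fz -0.41 torq [-0.0258  0.0118  0.0112]
14.45 tipz 0.0859 n 1.34 Fn 0.54 Ft -0.14 Fz -1.07 torq [-0.0189  0.0303 -0.0015]
```

View pics/w6z.png

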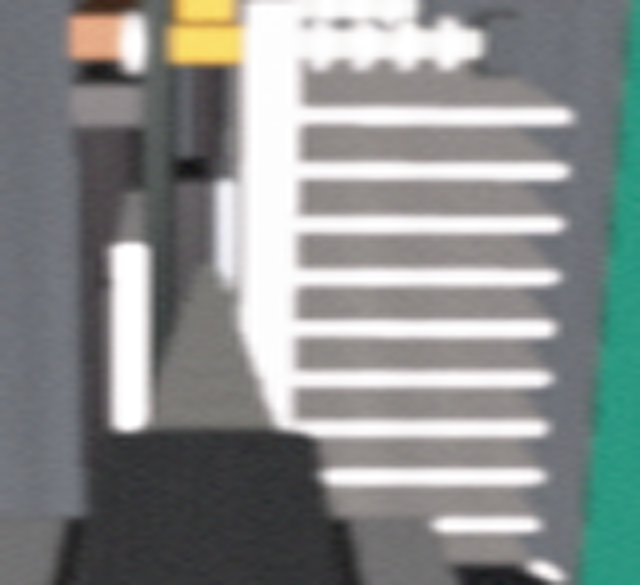

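The blade now fills the gap at the mouth on both sides (around crop y≈320), so snug is close. Continue with finer averaging.

```bash
sed -i 's/range(4)/range(7)/' av.py
for k in 1; do python3 -m crank '[[1,[0,0,-0.1],[0,0,0]],[1,[0,0,0],[0,0,0]]]' >/dev/null; python3 av.py
python3 -m crank '[[1,[0,0,-0.1],[0,0,0]],[1,[0,0,0],[0,0,0]]]' >/dev/null; python3 av.py
python3 -m crank '[[1,[0,0,-0.1],[0,0,0]],[1,[0,0,0],[0,0,0]]]' >/dev/null; python3 av.py
python3 -m crank '[[1,[0,0,-0.1],[0,0,0]],[1,[0,0,0],[0,0,0]]]' >/dev/null; python3 av.py; done
```

```text
15.02 tipz 0.0849 n 1.34 Fn -0.25 Ft -0.24 Fz -1.49 torq [-0.0362  0.0186  0.0081]
15.53 tipz 0.0839 n 1.34 Fn -0.16 Ft 0.18 Fz -1.04 torq [-0.0576  0.0432 -0.0046]
16.05 tipz 0.0829 n 1.35 Fn -0.34 Ft 0.01 Fz -1.14 torq [-0.0586  0.0317  0.015 ]
16.57 tipz 0.0819 n 1.34 Fn -0.27 Ft -0.03 Fz -1.37 torq [-0.0583  0.0271  0.0119]
```

```bash
sed -i 's/"torq",F\[3:6\]/"Tt %.3f Tn %.3f"%(t@F[3:5],n@F[3:5])/' av.py
python3 -m crank '[[1,[0,0,-0.1],[0,0,0]],[1,[0,0,0],[0,0,0]]]' >/dev/null; python3 av.py
python3 -m crank '[[1,[-0.02,-0.04,-0.1],[0,0,0]],[1,[0,0,0],[0,0,0]]]' >/dev/null; python3 av.py
python3 -m crank '[[1,[0,0,-0.1],[0,0,0]],[1,[0,0,0],[0,0,0]]]' >/dev/null; python3 av.py
python3 -m crank '[[1,[0,0,-0.1],[0,0,0]],[1,[0,0,0],[0,0,0]]]' >/dev/null; python3 av.py
```

```text
17.08 tipz 0.0809 n 1.31 Fn -0.16 Ft 0.48 Fz -1.72 Tt -0.060 Tn -0.078
17.6 tipz 0.0800 n 0.96 Fn -0.10 Ft 0.44 Fz -0.40 Tt -0.002 Tn -0.085
18.12 tipz 0.0790 n 0.95 Fn -0.50 Ft 0.59 Fz 0.76 Tt 0.017 Tn -0.100
18.63 tipz 0.0779 n 0.92 Fn 0.19 Ft 0.73 Fz 1.23 Tt 0.011 Tn -0.141
```

Fz has risen by about 2.2 N over the last 2–3 mm with little net lateral force, so it is snug on both plates. Let it settle and verify.

```bash
python3 -m crank '[[1,[0,0,-0.05],[0,0,0]],[1,[0,0,0],[0,0,0]],[1,[0,0,0],[0,0,0]],[1,[0,0,0],[0,0,0]],[1,[0,0,0],[0,0,0]],[1,[0,0,0],[0,0,0]]]'; python3 av.py; python3 av.py; python3 st.py
python3 - <<'E'
from h import *
p=viewer.camera("wrist"); save(p,"w7.png"); a=p["frame"][:,:,::-1]
cv2.imwrite("pics/w7z.png",cv2.resize(a[110:410,200:380],None,fx=3,fy=2,interpolation=cv2.INTER_CUBIC))
look(p,["gauge","board_edge","sink_edge"],n=1)
q=viewer.camera("scene"); look(q,["gauge","board_edge","sink_edge"],n=1)
E
```

```text
clock: 19.13
position: [0.5634, 0.2241, 0.1808]
ee_rot: [-0.387, 0.592, 0.387, 0.592]
ft_force: [0.7, 0.2, 2.8]
grip_width: 0.154
19.48 tipz 0.0775 n 0.94 Fn 0.12 Ft 0.30 Fz 2.25 Tt 0.036 Tn -0.099
19.83 tipz 0.0775 n 0.95 Fn 0.05 Ft 0.58 Fz 2.68 Tt 0.022 Tn -0.091
19.8333 [0.5634 0.2241 0.1808] n 0.9538021046732684 t 1.4034082582697738 tipz 0.07748318624555228 yaw 66.35168211645548 [ 0.0001  0.0001 -1.    ] [1.1321 0.5047 3.4497] [-0.0284 -0.1047 -0.0508]
127 gauge 0.77 [0.5627 0.2211 0.0782] [278. 211.]
127 board_edge 0.67 [0.56   0.2188 0.1221] [273. 229.]
127 sink_edge 0.91 [0.5621 0.2278 0.121 ] [287. 226.]
128 gauge 0.72 [ 0.4006 -0.281   0.0024] [171. 264.]
128 board_edge 0.87 [0.5599 0.221  0.1269] [335. 176.]
128 sink_edge 0.45 [0.5611 0.226  0.1238] [336. 176.]
```

View pics/w7z.png

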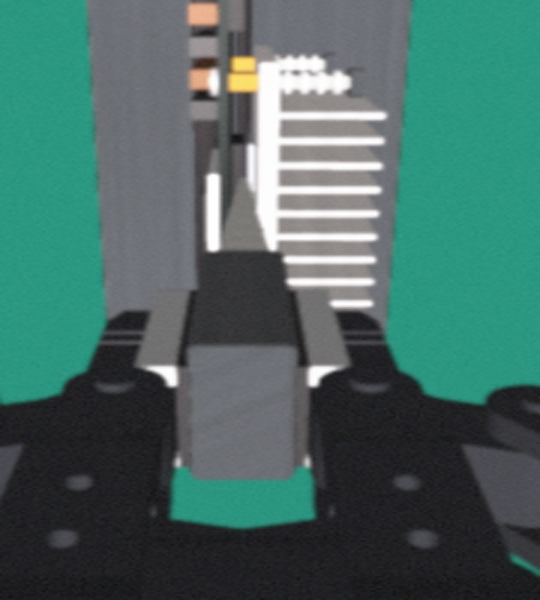

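The gauge is upright in the gap, touching both the board and the sink. Fz is about 3.5 N above its free value, net lateral force is about 0.1 N, and the readings are steady. Handing in.

```bash
python3 -c "
from h import *
print(manip.hand_in()); o=telemetry.get_obs(); print(o['clock'],o['position'],o['ft_force'],o['grip_width'])"
```

```text
the job is handed in; nothing more can be done
None
the job is handed in; nothing more can be done
```

I drew the taper gauge from the end slot of the rack and slid it point down into the gap near the middle of the top edges. I handed in at 20 s of the 48 s, still holding it steady there; no verdict was reported.

**Last checks:**
- **Depth:** the point sits about 45 mm below the top edges, roughly 3 mm past where the force began to rise at about 42.5 mm.
- **Force:** the upward drag is about 3.5 N above its free value. I estimate 4–5 N on each plate, assuming ordinary friction; I could not measure it directly.
- **Sideways balance:** the net force across the gap is about 0.1 N, so both plates are pressed about equally.
- **Alignment:** the hand holding the gauge is vertical within about 0.1° and within about 0.5° of my estimate of the card's yaw.
- **Grip:** commanded at 60 N, opening 13–14 mm, which matches the 14 mm grip block.

**Disagreements and gaps:**
- **Gap size:** my camera estimate was about 5.3 mm, but the depth where it went snug implies about 6.2–6.3 mm. I trusted the contact force.
- **Small unexplained side force:** about 0.5 N along the card remained, and I did not find its cause.
- **Heat sink lift:** I could not read the joint. From the spring figures it should be about 0.2–0.4 mm.
- **Other objects:** I did not photograph the rack or the rest of the bench again at the end. I saw no sign of contact with anything else during the moves.

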